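# Shut the drain valve in the irrigation valve box

### The arm

A 7-joint arm with a two-finger parallel gripper is mounted at the origin on a cart in front of the work surface, level with it; the furniture and walls round the work are solid. World frame = base frame: x ahead of the robot, y to its left, z up, the work surface at z = 0. Lengths are in m, angles in rad, forces in N, time in s.
With the tool pointing down it reaches from about 0.425 to 0.95 m from the base axis. Payload 16.7 kg.
Tool frame: the origin (TCP) lies at the very end of the fingers, on their centre line; the grasp point (between the pads) lies 19 mm behind it (env.grip_depth is the distance from the TCP to the grasp point, in m); z points along the fingers, y is the direction in which the jaws open and shut (so a half turn about z gives the same grasp; the last joint's range is limited). The gripper opens to 94 mm and grips with 3 to 60 N. Pads are 16 mm wide; open, the fingers measure 119 mm over their backs; the gripper's body (75 mm by 177 mm) begins 78 mm behind the grasp point.
Start: joints at [-1.353, 0.426, 0.074, 1.606, -0.034, 1.111, -0.067], TCP at [0.243, 0.63, 0.205] pointing down, gripper open.
Joint ranges: [-2.85, 2.85], [-0.5, 2.14], [-1.23, 1.37], [0.21, 2.46], [-1.02, 4.16], [0.16, 2.05], [-2.73, 2.73]. Speed limits (rad/s): [1.89, 1.89, 2.39, 2.39, 3.01, 3.01, 3.01].

### API

Orientations are given as a rotation vector (axis times angle).
In Python, from station import env, imaging, finder gives the robot as it stands.
- The arm moves only by the shell command python3 -m pendant 'ROWS' [OPENING] [FORCE]. ROWS is JSON, one flat list of numbers, 6 for each row, row after row: the shift along the tool's x, y, z in mm, then the turn, a rotation vector about the tool's x, y, z in degrees. A call has 1 to 5 rows; each row shifts and turns the pose as measured when the row begins, along the tool's axes as they then stand; what a row does not reach is not made up. A row lasts 1/8 s, in which the tool goes at most 62.5 mm and 10.7 degrees, less where a joint would pass 70% of its speed; a pose out of reach is approached as far as the arm can. A call with a gripper value outside its range is refused whole. OPENING is the opening, from 0 (shut) to 1 (fully open), set as the call begins (- or left out, the last holds). The fingers move at their own pace and stop on an object; FORCE is the grip in N (left out, the last holds). Time passes only in rows, so rows that do not move let the fingers close. It gives the time, the measured TCP pose, the force and the opening at its end, in the units of the state.
- env.state(): the state, without advancing time (a new reading comes with each control period).
- imaging.get_image(name): name is "scene" or "top"; returns the picture (384x512x3 uint8, blue, green, red); there is no depth.
- imaging.camera_model(name): a dict with "K" (3x3 intrinsics, pixels), "world_to_cam" (4x4, takes a point from world to camera coordinates). Camera axes: x right, y down, z forward; pixel columns grow to the right and rows downward; lengths in m; the calibration is good to about 2 mm. A picture is of the moment at which its call begins. camera_model takes no time and is no camera call.
- env.hand_in(): hands the job in, once; it reports no verdict.
Trained networks look in the newest picture that a camera, given by its name, has taken for a name from the list of things; names that differ only in an ending like _2 or _b are one class to them, and where a whole thing is asked for, a point or a joint stands for the part that bears it (a point fixed in the world has none). Each returns a list of dicts, best first, with "p" (0 to 1); they miss things now and then, are a little off and sometimes report something else, mostly with a low value. They report only what shows in the picture. A call takes as long as a camera call.
- finder.look_for(camera, name): "location" ([column, row] as shares, 0 to 1, of the picture: columns of its width, rows of its height, amid what is visible of it).
- finder.regions_of(camera, name): "pixels" (384x512 bool, what is visible of it) and "location" ([column, row] as shares, 0 to 1, of the picture: columns of its width, rows of its height, amid what is visible of it).
- finder.place_of(camera, name): "location" ([column, row] as shares, 0 to 1, of the picture: columns of its width, rows of its height: a listed point, or the origin of a listed thing).
The state is a dict: "time": time; "q": joint angles; "dq": joint speeds; "effort": joint torques, N m; "tool_pos": TCP position; "tcp_rot": TCP orientation; "force": force on the tool from outside, world axes, zero at the start; "torque": the same for the moment, N m; "grip_width": opening from 0.0 (shut) to 1.0 (fully open).
Only numpy, scipy, OpenCV 4.12 (cv2) and the standard library are available. Lean on these libraries where they do the work, as an engineer would, in place of code of your own. Each camera call takes 0.05 s, during which the arm holds its last target. There are 200 camera calls.

### The job

The irrigation valve box is about to be packed for the field but its drain is still open: push its sliding cover right back by the raised lip, push the red-sleeved drain handle round until it is fully shut against its stop, then push the cover fully home again. Do it all by pushing, without gripping the lip or the handle. Leave the blue handle open as it is, and the small things round the box where they stand.

Things in the scene. Friction and masses are not known exactly. Their poses are not given: they have to be found in the camera images.
- valve_box: Green sheet-steel box, 260 mm long (x), 255 mm wide (y), 88 mm high, heavy: it does not move. Origin: centre of its underside, on the table. Its x axis points from the wall with two capped pipe outlets (27 mm proud, on the robot's right) to the decked half, roughly the robot's left; its y roughly towards the robot; z up. Valve bay: x = -126 to 0 mm, under the sliding cover. Deck: the rest.
- bay (a point): Middle of the valve bay's floor, at box x = -63 mm, y = 0, 8 mm above the table. The bay is clear from box x = -121 to 0 mm and, between the side walls' inward lips (top 88 mm), from y = -110 to +110 mm; the outlet wall ends at 77 mm. Two brass pipes run along x below the handles, tops at 39 mm; the valve bodies rise to 53 mm within 17 mm of the stems. Axes parallel to the box's.
- cover (a joint): The plain grey sliding cover, a 126 x 236 mm plate whose top is at 81 mm, in the box's side rails. Value in m: 0 closed (it hides both valve handles), 0.115 fully back over the deck, moved along the box's +x. Its leading edge lies at box x = -0.127 + value. It stays where it is left; about 3 to 5 N move it.
- push_lip (a point): Middle of the top edge of the cover's raised yellow lip, an upstanding steel strip 6 mm thick (box x), 90 mm long (box y) and 19 mm high, from the cover's top at 81 mm to 100 mm above the table, 13 mm behind the cover's leading edge, on the robot's side. With the cover closed it lies at box x = -114 mm, y = 60 mm; it moves with the cover.
- red_stem (a point): Stem axis of the red-sleeved drain valve, at handle height (63 mm above the table). At box x = -35 mm and y = -50 or +45 mm (the red and blue valves may be either way round). Axes parallel to the box's.
- red_sleeve (a point): Centre of the red vinyl sleeve on the drain valve's handle: 34 mm long, 15 mm wide, 13 mm high (56.5 to 69.5 mm above the table), 36 mm from the stem axis; the handle's tip is at 53 mm. Moves with the handle.
- red_handle (a joint): Turn of the red handle about its vertical stem, rad. 0: open, the handle points to the outlet wall (box -x), in line with its pipe; it turns only clockwise seen from above, to 1.571: shut against the stop, the handle points along box +y (towards the robot), across the pipe. It stays where it is left; about 5 N at the sleeve turn it.
- blue_stem (a point): The same point of the blue-sleeved supply valve, which stands in the other place.
- blue_handle (a joint): Turn of the blue handle, the same mechanism and values; it starts nearly in line with its pipe (open) and must stay so.
- bulldog_clip: Black bulldog clip with wire ears, 38 x 45 x 35 mm, loose on the table beyond the box's decked end. Origin: centre of its underside. High above this place hangs the taping machine's fixed tape reel, a thin upright disc 176 mm across facing the robot, at world x = 0.53, y = -0.06 to 0.11 m, from 0.47 m above the table upwards: keep the arm clear of it.
- clear_tape: Small roll of clear tape, 54 mm in diameter, 18 mm high, loose on the table beyond the box's decked end. Origin: centre of its underside.
- tape_measure: Grey pocket tape measure, 32 x 65 x 54 mm, loose on the table beyond the box's decked end. Origin: centre of its underside.
- wing_bolt: Small black-headed bolt standing on its head, 20 x 20 x 28 mm, loose on the table behind the box. Origin: centre of its underside.

How it is judged:
On the way, in this order (a step that is already met when the one before it is completed fails the run):
1. the cover is pushed back far enough to uncover both handles (at least 90 mm) (value of joint cover above 0.09 m), for 0.2 s.
2. the red handle is pushed fully shut with the cover still back (value of joint red_handle above 1.5 rad and value of joint cover above 0.08 m), for 0.2 s.
3. the cover is fully home again (value of joint cover below 0.005 m), for 0.2 s.
At the end, for the whole second after the job is handed in: The red handle is shut against its stop (within 4 degrees), the blue handle still open (within 10 degrees of its pipe's line), and the cover home to within 5 mm and at rest (value of joint red_handle above 1.5 rad and value of joint blue_handle below 0.17 rad and value of joint cover below 0.005 m and not (velocity of joint cover above 0.01 m/s) and not (velocity of joint cover below -0.01 m/s)); the robot touches nothing.
It fails at once if the blue handle is turned from its open position (more than 10 degrees off its pipe's line) (value of joint blue_handle above 0.17 rad).
It fails at once if the red handle's sleeve is gripped (the fingers press on both its sides at once, each with over 2 N) (contact force between the fingers and red_flank_push above 2 N and contact force between the fingers and red_flank_lead above 2 N).
It fails at once if the cover's lip is gripped (the fingers press on both its sides at once, each with over 2 N) (contact force between the fingers and lip_outer above 2 N and contact force between the fingers and lip_inner above 2 N).
It fails at once if one of the small things round the box (bulldog clip, clear tape, tape measure, wing bolt) is moved, lifted or carried (more than 25 mm) (distance of any of bulldog_clip, clear_tape, tape_measure, wing_bolt from where it was at the start of the episode above 0.025 m).
It also fails if it takes over 51 s, if anything falls off the work surface, if the arm or the gripper's body presses on something with over 40 N, if the wrist force passes 120 N, or if a joint passes its speed limit or range.

## Working session

There is one attempt and no reset: what is moved stays moved. The work goes in short steps, Python scripts to look and compute and a shell command to move; the robot and the scene stay as the last step left them, time stands still between calls to the robot, and variables do not carry over. Pictures are saved under pics/ and viewed, about 8 in all and at most 12, crops included, and the job is handed in when it is done.

```bash
mkdir -p pics; cat > h.py <<'E'
import numpy as np, cv2
from station import env, imaging, finder
from scipy.spatial.transform import Rotation as R
def pic(c,n): 
    im=imaging.get_image(c); cv2.imwrite(f'pics/{n}.png',im); return im
def px(c,loc): return np.array(loc)*[512,384]
def ray(c,p,z):
    m=imaging.camera_model(c);T=np.array(m["world_to_cam"]);K=np.array(m["K"])
    d=T[:3,:3].T@np.linalg.solve(K,[p[0],p[1],1]);o=-T[:3,:3].T@T[:3,3]
    return o+d*(z-o[2])/d[2]
def proj(c,P):
    m=imaging.camera_model(c);T=np.array(m["world_to_cam"]);K=np.array(m["K"])
    q=K@(T[:3,:3]@np.array(P)+T[:3,3]);return q[:2]/q[2]
E
python3 - <<'E'
from h import *
a=pic('top','t0');b=pic('scene','s0')
for c in('top','scene'):
    for n,z in(('push_lip',.1),('valve_box',0),('bay',.008),('wing_bolt',0),('bulldog_clip',0),('clear_tape',0),('tape_measure',0)):
        for d in finder.place_of(c,n)[:2]: 
            p=px(c,d['location']);print(c,n,round(d['p'],2),p.round(1),ray(c,p,z).round(4))
s=env.state();print(s);print(R.from_rotvec(s['tcp_rot']).as_matrix().round(3))
E
```

```text
top push_lip 0.89 [349.2 250.8] [ 0.4456 -0.275   0.1   ]
top push_lip 0.54 [185.  177.6] [0.5757 0.0185 0.1   ]
top valve_box 0.97 [285.4 229.8] [ 0.492  -0.1704  0.    ]
top wing_bolt 0.52 [245.4 151.8] [ 0.6508 -0.0901  0.    ]
top bulldog_clip 0.75 [176.9 231. ] [0.4883 0.0445 0.    ]
top clear_tape 0.61 [187.  173.9] [0.604  0.0277 0.    ]
top tape_measure 0.97 [181.  267.8] [0.4163 0.0343 0.    ]
scene valve_box 0.78 [262.6 239.7] [ 0.4988 -0.1567  0.    ]
scene bulldog_clip 0.49 [206.6 198.3] [0.4859 0.0326 0.    ]
scene tape_measure 0.56 [185.7 217.5] [0.4106 0.0134 0.    ]
{'time': 0.8, 'q': array([-1.35250415,  0.42609041,  0.07390957,  1.60599002, -0.03410703,
        1.11079408, -0.06708164]), 'dq': array([-4.78612177e-06, -1.60220193e-03, -2.01829912e-03,  5.78871919e-04,
       -1.89482392e-05, -1.14307958e-03,  7.51273496e-04]), 'effort': array([ 1.37454044e-03, -9.35440421e+01,  3.66356984e+00, -4.54528499e+01,
       -4.90541034e-02,  1.32253091e-02,  7.69934081e-05]), 'tool_pos': array([0.24271004, 0.62982387, 0.20547788]), 'tcp_rot': array([-5.74547711e-01, -3.08856956e+00,  2.93380340e-05]), 'force': array([-0.26657165,  0.46230984,  0.07164461]), 'torque': array([-0.02070615,  0.01493107,  0.009154  ]), 'grip_width': 0.9994835787829822}
[[-0.933  0.36  -0.   ]
 [ 0.36   0.933 -0.   ]
 [ 0.    -0.    -1.   ]]
```

View pics/t0.png

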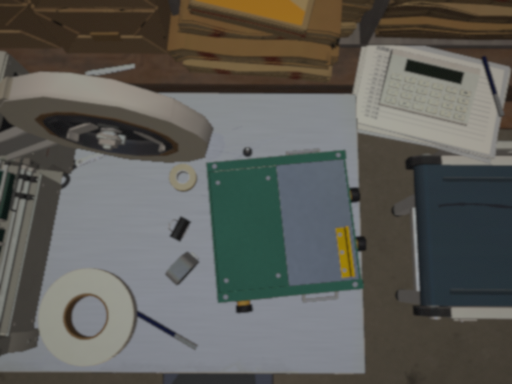

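View pics/s0.png

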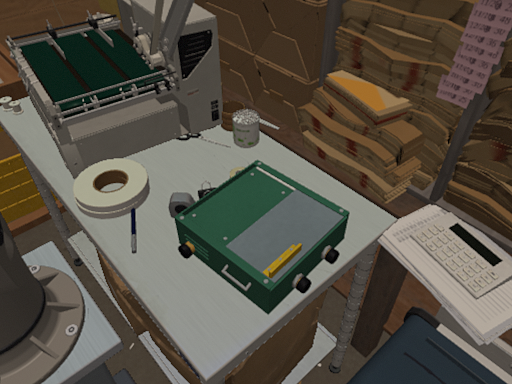

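The top view shows the box with corners at about (208,164), (344,152), (359,288) and (219,301). The yellow lip is at about (345,251), the clip, tape and measure are left of the box, and the bolt is at (247,152). The scene view shows a machine on the left side, between the arm and the box. I'll fit the box pose and check what lies on the approach route.

```bash
python3 - <<'E'
from h import *
c=[(208,164),(344,152),(359,288),(219,301)]
P=np.array([ray('top',p,.088)[:2] for p in c]);print(P.round(4))
L=np.array([(.13,-.1275),(-.13,-.1275),(-.13,.1275),(.13,.1275)])
# 2D rigid fit
A=L-L.mean(0);B=P-P.mean(0);H=A.T@B
th=np.arctan2(H[0,1]-H[1,0],H[0,0]+H[1,1]);Rm=np.array([[np.cos(th),-np.sin(th)],[np.sin(th),np.cos(th)]])
t=P.mean(0);print('yaw',np.degrees(th),t,'res mm',((L@Rm.T+t-P)*1e3).round(1).tolist())
lip=Rm@[-.114,.06]+t;print('lip',lip)
g=lambda p:Rm@np.array(p)+t
for p in[(.13,-.1275),(-.13,-.1275),(-.13,.1275),(.13,.1275)]:print('scene',proj('scene',[*g(p),.088]).round(0))
print('scene lip',proj('scene',[*lip,.1]).round(0),'top lip',proj('top',[*lip,.1]).round(0))
for p in[(68,180),(85,192),(230,130),(75,215)]:print('scene floor',p,ray('scene',p,0).round(3))
for p in[(68,142),(20,60)]:print('scene',p,[ray('scene',p,z)[:2].round(2).tolist() for z in(.1,.2,.3)])
for p in[(30,350),(65,185),(0,355)]:print('top',p,[ray('top',p,z)[:2].round(2).tolist() for z in(0,.1,.2,.3)])
for n in('top','scene'):
    T=np.array(imaging.camera_model(n)["world_to_cam"]);print(n,(-T[:3,:3].T@T[:3,3]).round(2))
print('base in scene',proj('scene',[0,0,0]),proj('scene',[.243,.63,.2]))
E
```

```text
[[ 0.604  -0.0217]
 [ 0.6284 -0.2732]
 [ 0.381  -0.2929]
 [ 0.3571 -0.0459]]
yaw 95.30777955346365 [ 0.492632   -0.15842585] res mm [[3.6, 4.5], [3.2, -2.8], [-3.3, -6.8], [-3.4, 5.1]]
lip [ 0.44343493 -0.27748738]
scene [257. 159.]
scene [349. 212.]
scene [267. 289.]
scene [173. 216.]
scene lip [285. 257.] top lip [351. 252.]
scene floor (68, 180) [0.261 0.326 0.   ]
scene floor (85, 192) [0.274 0.254 0.   ]
scene floor (230, 130) [0.712 0.22  0.   ]
scene floor (75, 215) [0.221 0.195 0.   ]
scene (68, 142) [[0.3, 0.33], [0.26, 0.18], [0.23, 0.03]]
scene (20, 60) [[0.37, 0.87], [0.32, 0.63], [0.28, 0.39]]
top (30, 350) [[0.26, 0.32], [0.27, 0.27], [0.29, 0.23], [0.3, 0.19]]
top (65, 185) [[0.58, 0.27], [0.56, 0.23], [0.54, 0.2], [0.52, 0.16]]
top (0, 355) [[0.25, 0.37], [0.27, 0.32], [0.28, 0.28], [0.3, 0.23]]
top [ 0.4  -0.09  0.97]
scene [ 0.09 -0.6   0.71]
base in scene [  5.76347224 329.95542605] [-10.92349119  68.96934111]
```

```bash
cat >> h.py <<'E'
def togo(*W):
    s=env.state();M=R.from_rotvec(s['tcp_rot']).as_matrix();p=s['tool_pos']
    for w in W:
        w=np.array(w);print('to',w.round(4),'tool mm',((w-p)@M*1e3).round(1));p=w
    print('t',s['time'],'pos',s['tool_pos'].round(4),'jaw deg',np.degrees(np.arctan2(M[1,1],M[0,1])).round(1),'tilt',M[2].round(3),'F',s['force'].round(1),'q',s['q'].round(2))
E
python3 -m pendant '[0,-57,-11,0,0,0, 0,-57,-11,0,0,0, 0,-57,-11,0,0,0, 0,-57,-11,0,0,0]' 0
python3 -c "
from h import *
togo((.161,.42,.25),(.318,.318,.25),(.416,.17,.25),(.44,0,.15),(.43,-.2,.15),(.43,-.32,.14))"
```

```text
time: 1.3
tool_pos: [0.1591, 0.4131, 0.2479]
tcp_rot: [0.574, 3.088, -0.005]
force: [-0.0, 0.7, 1.5]
grip_width: 0.608
to [0.161 0.42  0.25 ] tool mm [ 0.7  7.2 -2.2]
to [0.318 0.318 0.25 ] tool mm [-183.2  -38.8    0.3]
to [0.416 0.17  0.25 ] tool mm [-144.6 -102.9    0.4]
to [0.44 0.   0.15] tool mm [ -83.4 -149.7  100.5]
to [ 0.43 -0.2   0.15] tool mm [ -62.6 -190.2    0.6]
to [ 0.43 -0.32  0.14] tool mm [ -43.1 -112.    10.3]
t 1.3 pos [0.1591 0.4131 0.2479] jaw deg 68.9 tilt [-0.001 -0.003 -1.   ] F [-0.   0.7  1.5] q [-1.39 -0.    0.04  2.05  0.    1.1  -0.15]
```

```bash
python3 -m pendant '[-46,-8,0,0,0,0, -46,-8,0,0,0,0, -46,-8,0,0,0,0, -46,-8,0,0,0,0]'
python3 -m pendant '[-48,-34,0,0,0,0, -48,-34,0,0,0,0, -48,-34,0,0,0,0]'
python3 -c "
from h import *
togo((.416,.17,.25),(.44,0,.15),(.43,-.2,.15),(.43,-.32,.14))"
```

```text
time: 1.8
tool_pos: [0.3202, 0.314, 0.2507]
tcp_rot: [0.563, 3.09, 0.006]
force: [-1.1, 1.3, -0.5]
grip_width: 0.188
time: 2.17
tool_pos: [0.4224, 0.1642, 0.2511]
tcp_rot: [0.56, 3.089, 0.009]
force: [1.0, -0.0, 0.2]
grip_width: 0.002
to [0.416 0.17  0.25 ] tool mm [8.  3.2 1.1]
to [0.44 0.   0.15] tool mm [ -82.1 -151.4   99.1]
to [ 0.43 -0.2   0.15] tool mm [ -60.9 -190.8   -1.1]
to [ 0.43 -0.32  0.14] tool mm [ -42.1 -112.4    9.3]
t 2.175 pos [0.4224 0.1642 0.2511] jaw deg 69.4 tilt [-0.001  0.006 -1.   ] F [ 1.  -0.   0.2] q [-0.99 -0.01  0.48  2.05  0.    1.1   0.7 ]
```

```bash
python3 -m pendant '[-19,-37,25,0,0,0, -19,-37,25,0,0,0, -19,-37,25,0,0,0, -19,-37,25,0,0,0]'
python3 -m pendant '[-15,-48,0,0,0,0, -15,-48,0,0,0,0, -15,-48,0,0,0,0, -15,-48,0,0,0,0]'
python3 -m pendant '[-14,-37,0,0,0,0, -14,-37,0,0,0,0, -14,-37,0,0,0,0]'
python3 -m pendant '[0,0,0,0,0,-9, 0,0,0,0,0,-9, 0,0,0,0,0,-9]'
python3 - <<'E'
from h import *
pic('top','t1')
for c in('top',):
    for d in finder.place_of(c,'push_lip')[:1]:
        p=px(c,d['location']);print(p,ray(c,p,.1).round(4),d['p'])
togo((.442,-.312,.14),(.442,-.312,.09))
print(proj('top',env.state()['tool_pos']))
im=cv2.imread('pics/t1.png');cv2.imwrite('pics/t1c.png',cv2.resize(im[130:330,190:400],None,fx=3,fy=3)[:600])
E
```

```text
time: 2.68
tool_pos: [0.4452, -0.0063, 0.15]
tcp_rot: [0.563, 3.083, 0.017]
force: [1.0, 1.2, 0.1]
grip_width: 0.004
time: 3.18
tool_pos: [0.4328, -0.2128, 0.1475]
tcp_rot: [0.559, 3.083, 0.016]
force: [1.1, 0.1, -0.1]
grip_width: 0.002
time: 3.55
tool_pos: [0.4328, -0.3363, 0.1469]
tcp_rot: [0.559, 3.081, 0.017]
force: [0.0, 0.8, 1.1]
grip_width: 0.0
time: 3.92
tool_pos: [0.4318, -0.3402, 0.1468]
tcp_rot: [-0.188, 3.124, 0.009]
force: [0.0, -0.1, 1.0]
grip_width: 0.004
[350.976  251.4048] [ 0.4445 -0.2781  0.1   ] 0.95
to [ 0.442 -0.312  0.14 ] tool mm [-13.2  26.7   7.3]
to [ 0.442 -0.312  0.09 ] tool mm [ 0.6 -0.3 50. ]
t 4.025 pos [ 0.4319 -0.3401  0.147 ] jaw deg 96.7 tilt [-0.012  0.005 -1.   ] F [-0.6 -0.3  0. ] q [ 0.01  0.34  0.68  1.98 -0.28  0.91  2.52]
[394.25576694 257.69913712]
```

View pics/t1c.png

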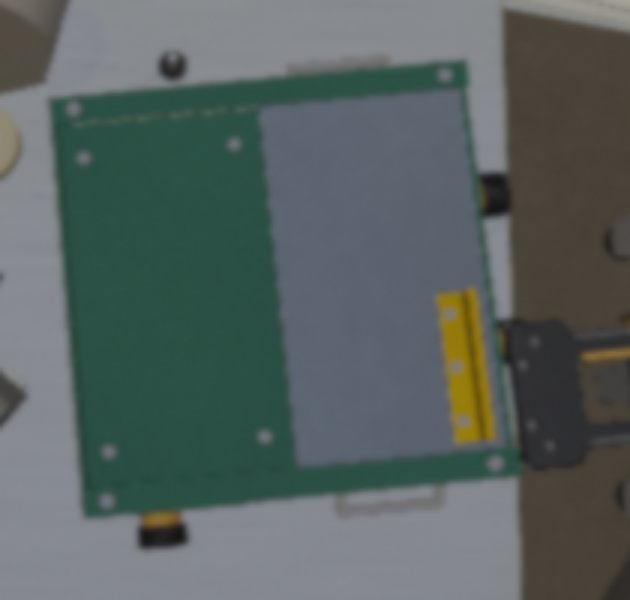

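```bash
python3 -m pendant '[-13,14,4,0,0,0, -13,14,4,0,0,0, 0,0,25,0,0,-1, 0,0,26,0,0,-1]'
python3 -c "
from h import *
togo((.455,-.312,.088))"
```

```text
time: 4.53
tool_pos: [0.4602, -0.3039, 0.0877]
tcp_rot: [-0.228, 3.118, 0.009]
force: [-0.1, -0.1, 0.1]
grip_width: 0.004
to [ 0.455 -0.312  0.088] tool mm [ 6.4 -7.3 -0.4]
t 4.525 pos [ 0.4602 -0.3039  0.0877] jaw deg 98.4 tilt [-0.016  0.004 -1.   ] F [-0.1 -0.1  0.1] q [-0.01  0.42  0.61  2.02 -0.36  0.79  2.53]
```

```bash
python3 -m pendant '[0,10,0,0,0,1, 0,20,0,0,0,1, 0,20,0,0,0,1, 0,20,0,0,0,0, 0,20,0,0,0,0]'
python3 -c "
from h import *
togo((.45,-.185,.088))"
```

```text
time: 5.15
tool_pos: [0.4518, -0.2092, 0.0894]
tcp_rot: [-0.127, 3.125, 0.006]
force: [0.0, -3.5, -2.4]
grip_width: 0.004
to [ 0.45  -0.185  0.088] tool mm [-0.1 24.2  1.5]
t 5.15 pos [ 0.4518 -0.2092  0.0894] jaw deg 94.6 tilt [-0.014  0.003 -1.   ] F [ 0.  -3.5 -2.4] q [-0.23  0.33  0.65  2.14 -0.31  0.74  2.27]
```

```bash
python3 -m pendant '[0,11,1,0,0,0, 0,8,0,0,0,0, 0,4,0,0,0,0]'
python3 -m pendant '[0,3,0,0,0,0, 0,2,0,0,0,0]'
python3 -c "
from h import *
togo((.45,-.185,.088))"
```

```text
time: 5.52
tool_pos: [0.4507, -0.1835, 0.0898]
tcp_rot: [-0.125, 3.123, 0.006]
force: [-1.0, -2.3, -1.5]
grip_width: 0.004
time: 5.78
tool_pos: [0.4503, -0.1787, 0.0899]
tcp_rot: [-0.124, 3.123, 0.005]
force: [-0.3, -2.7, -1.5]
grip_width: -0.0
to [ 0.45  -0.185  0.088] tool mm [ 0.8 -6.3  1.9]
t 5.775 pos [ 0.4503 -0.1787  0.0899] jaw deg 94.5 tilt [-0.016  0.003 -1.   ] F [-0.3 -2.7 -1.5] q [-0.3   0.31  0.65  2.17 -0.29  0.73  2.19]
```

```bash
python3 -m pendant '[0,3,0,0,0,0, 0,2,0,0,0,0, 0,-12,0,0,0,0, 0,-12,-25,0,0,0, 0,-20,-25,0,0,0]'
python3 -m pendant '[0,-45,0,0,0,0, 0,-45,0,0,0,0, 0,-30,0,0,0,0]'
python3 - <<'E'
from h import *
pic('top','t2')
for n,z in(('push_lip',.1),('red_stem',.063),('red_sleeve',.063),('blue_stem',.063)):
    for d in finder.place_of('top',n)[:2]:
        p=px('top',d['location']);print(n,p.round(1),ray('top',p,z).round(4),round(d['p'],2))
togo((.45,-.31,.14))
im=cv2.imread('pics/t2.png');cv2.imwrite('pics/t2c.png',cv2.resize(im[130:330,190:400],None,fx=3,fy=3)[:600])
E
```

```text
time: 6.4
tool_pos: [0.4522, -0.2208, 0.1402]
tcp_rot: [-0.122, 3.125, 0.002]
force: [0.5, 0.5, -0.0]
grip_width: 0.001
time: 6.78
tool_pos: [0.4636, -0.3439, 0.1421]
tcp_rot: [-0.126, 3.12, 0.004]
force: [0.5, 0.4, 0.3]
grip_width: 0.007
push_lip [285.7 255.3] [ 0.4371 -0.1628  0.1   ] 0.94
red_stem [303.7 248. ] [ 0.4524 -0.199   0.063 ] 0.91
red_sleeve [322.6 249.1] [ 0.4505 -0.2338  0.063 ] 0.7
red_sleeve [280.6 229.5] [ 0.4862 -0.1566  0.063 ] 0.25
blue_stem [297.5 199.5] [ 0.5428 -0.1886  0.063 ] 0.88
to [ 0.45 -0.31  0.14] tool mm [10.9 32.1  1.6]
t 7.025 pos [ 0.4635 -0.3411  0.1417] jaw deg 94.7 tilt [-0.018  0.003 -1.   ] F [0.2 0.2 0.8] q [-0.02  0.39  0.69  1.94 -0.33  0.91  2.49]
```

View pics/t2c.png

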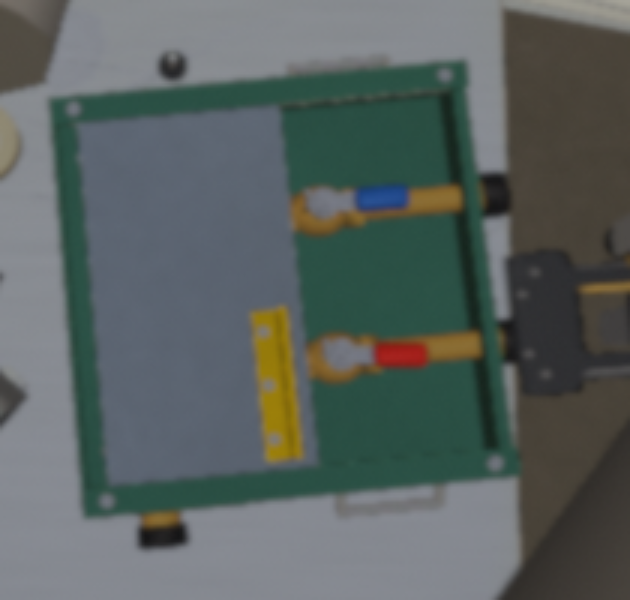

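Cover is fully back: the lip moved 115 mm. The red valve is the near one, with its stem at crop (345,352) and sleeve at (402,355); blue is the far one at (382,197). Next I go in beyond the red sleeve.

```bash
cat >> h.py <<'E'
S=np.array([.4517,-.198])
def W(u,v,z): return (*(S+np.array([.0925,-.9957])*u/1e3+np.array([-.9957,-.0925])*v/1e3),z)
E
python3 -c "
from h import *
togo(W(40,-32,.14),W(40,-32,.056),W(39,-18,.056))"
```

```text
to [ 0.4873 -0.2349  0.14  ] tool mm [-32.3 104.    2.6]
to [ 0.4873 -0.2349  0.056 ] tool mm [ 1.5 -0.2 84. ]
to [ 0.4732 -0.2352  0.056 ] tool mm [14.   0.8 -0.3]
t 7.025 pos [ 0.4635 -0.3411  0.1417] jaw deg 94.7 tilt [-0.018  0.003 -1.   ] F [0.2 0.2 0.8] q [-0.02  0.39  0.69  1.94 -0.33  0.91  2.49]
```

```bash
python3 -m pendant '[-16,50,1,0,0,0, -16,50,1,0,0,0, 0,3,0,0,0,0]'
python3 -c "
from h import *
togo(W(40,-32,.14),W(40,-32,.056))"
```

```text
time: 7.4
tool_pos: [0.4874, -0.2301, 0.1403]
tcp_rot: [-0.131, 3.121, 0.008]
force: [0.1, -0.2, 0.3]
grip_width: 0.006
to [ 0.4873 -0.2349  0.14  ] tool mm [ 0.6 -4.7  0.3]
to [ 0.4873 -0.2349  0.056 ] tool mm [ 1.5 -0.4 84. ]
t 7.4 pos [ 0.4874 -0.2301  0.1403] jaw deg 94.8 tilt [-0.018  0.004 -1.   ] F [ 0.1 -0.2  0.3] q [-0.24  0.32  0.69  2.02 -0.28  0.88  2.26]
```

```bash
python3 -m pendant '[1,-4,28,0,0,0, 0,0,28,0,0,0, 0,-1,27,0,0,0]'
python3 -c "
from h import *
togo(W(40,-32,.056),W(38,-15.5,.056),W(42.6,-3.7,.056),W(42.4,11.3,.056),W(34.9,26.6,.056),W(20,38,.056))"
```

```text
time: 7.78
tool_pos: [0.4903, -0.2317, 0.0575]
tcp_rot: [-0.14, 3.115, 0.009]
force: [0.4, -0.0, 0.2]
grip_width: 0.004
to [ 0.4873 -0.2349  0.056 ] tool mm [ 3.4 -2.8  1.4]
to [ 0.4706 -0.2344  0.056 ] tool mm [16.5  2.  -0.4]
to [ 0.4593 -0.2401  0.056 ] tool mm [11.8 -4.6 -0.3]
to [ 0.4444 -0.2413  0.056 ] tool mm [15.   0.2 -0.3]
to [ 0.4284 -0.2352  0.056 ] tool mm [15.3  7.5 -0.3]
to [ 0.4157 -0.2214  0.056 ] tool mm [11.4 14.9 -0.2]
t 7.775 pos [ 0.4903 -0.2317  0.0575] jaw deg 95.1 tilt [-0.023  0.005 -1.   ] F [ 0.4 -0.   0.2] q [-0.15  0.45  0.6   2.07 -0.41  0.71  2.38]
```

```bash
python3 -m pendant '[10,-2,1,0,0,0, 10,-1,0,0,0,0, 6,-3,0,0,0,0, 6,-2,0,0,0,0, 8,0,0,0,0,0]'
python3 -c "
from h import *
togo(W(42.4,11.3,.056),W(34.9,26.6,.056),W(20,38,.056))"
```

```text
time: 8.4
tool_pos: [0.452, -0.2438, 0.0593]
tcp_rot: [-0.141, 3.107, 0.008]
force: [5.9, 0.4, -1.9]
grip_width: 0.002
to [ 0.4444 -0.2413  0.056 ] tool mm [7.5 3.2 3. ]
to [ 0.4284 -0.2352  0.056 ] tool mm [15.3  7.5 -0.5]
to [ 0.4157 -0.2214  0.056 ] tool mm [11.4 14.9 -0.3]
t 8.4 pos [ 0.452  -0.2438  0.0593] jaw deg 95.2 tilt [-0.031  0.004 -1.   ] F [ 5.9  0.4 -1.9] q [-0.12  0.4   0.62  2.14 -0.4   0.68  2.43]
```

```bash
python3 -m pendant '[8,3,2,0,0,0, 8,4,1,0,0,0, 8,4,0,0,0,0, 6,7,0,0,0,0, 5,7,0,0,0,0]'
python3 -c "
from h import *
togo(W(34.9,26.6,.056),W(20,38,.056),W(16,38,.056))"
```

```text
time: 9.02
tool_pos: [0.4189, -0.2252, 0.0622]
tcp_rot: [-0.137, 3.09, -0.001]
force: [4.0, -3.6, 2.7]
grip_width: 0.007
to [ 0.4284 -0.2352  0.056 ] tool mm [ -8.3 -10.8   6.6]
to [ 0.4157 -0.2214  0.056 ] tool mm [11.4 14.9 -0.6]
to [ 0.4153 -0.2174  0.056 ] tool mm [ 0.  4. -0.]
t 9.025 pos [ 0.4189 -0.2252  0.0622] jaw deg 95.1 tilt [-0.049 -0.003 -0.999] F [ 4.  -3.6  2.7] q [-0.17  0.33  0.64  2.23 -0.37  0.63  2.4 ]
```

```bash
python3 -m pendant '[1,5,3,0,1,0, 0,5,3,0,1,0, 0,4,1,0,0,0, 0,3,0,0,0,0]'
python3 -c "
from h import *
togo(W(20,38,.056),W(16,38,.056))"
```

```text
time: 9.52
tool_pos: [0.4176, -0.2208, 0.0596]
tcp_rot: [-0.125, 3.117, -0.03]
force: [2.3, -18.7, -5.8]
grip_width: 0.007
to [ 0.4157 -0.2214  0.056 ] tool mm [ 2.  -0.4  3.6]
to [ 0.4153 -0.2174  0.056 ] tool mm [ 0.   4.  -0.1]
t 9.525 pos [ 0.4176 -0.2208  0.0596] jaw deg 94.6 tilt [-0.022 -0.02  -1.   ] F [  2.3 -18.7  -5.8] q [-0.21  0.34  0.66  2.23 -0.34  0.63  2.34]
```

```bash
python3 -m pendant '[0,1,0,0,0,0, 0,-8,0,0,0,0, 0,-8,0,0,0,0, 0,0,-45,0,0,0, 0,0,-40,0,0,0]'
python3 -m pendant '[0,-45,0,0,0,0, 0,-45,0,0,0,0]'
python3 - <<'E'
from h import *
pic('top','t3')
for n,z in(('push_lip',.1),('red_stem',.063),('red_sleeve',.063),('blue_stem',.063)):
    for d in finder.place_of('top',n)[:1]:
        p=px('top',d['location']);print(n,p.round(1),ray('top',p,z).round(4),round(d['p'],2))
togo((.45,-.32,.14),(.45,-.133,.14))
im=cv2.imread('pics/t3.png');cv2.imwrite('pics/t3c.png',cv2.resize(im[130:330,190:400],None,fx=3,fy=3)[:600])
E
```

```text
time: 10.15
tool_pos: [0.4131, -0.2355, 0.1446]
tcp_rot: [-0.123, 3.126, -0.03]
force: [0.4, 0.5, 0.3]
grip_width: 0.005
time: 10.4
tool_pos: [0.4234, -0.323, 0.1494]
tcp_rot: [-0.137, 3.12, -0.025]
force: [0.6, 1.9, -0.3]
grip_width: 0.003
push_lip [284.9 255.9] [ 0.436  -0.1614  0.1   ] 0.7
red_stem [305.  247.4] [ 0.4534 -0.2014  0.063 ] 0.71
red_sleeve [306.  268.6] [ 0.4148 -0.2027  0.063 ] 0.85
blue_stem [296.9 194.9] [ 0.5515 -0.1876  0.063 ] 0.6
to [ 0.45 -0.32  0.14] tool mm [-27.8   0.2   8.8]
to [ 0.45  -0.133  0.14 ] tool mm [-15.8 186.3  -2.9]
t 10.65 pos [ 0.4221 -0.3224  0.1483] jaw deg 94.8 tilt [-0.016 -0.017 -1.   ] F [ 0.  -0.  -0.4] q [-0.11  0.31  0.77  2.04 -0.27  0.88  2.46]
```

View pics/t3c.png

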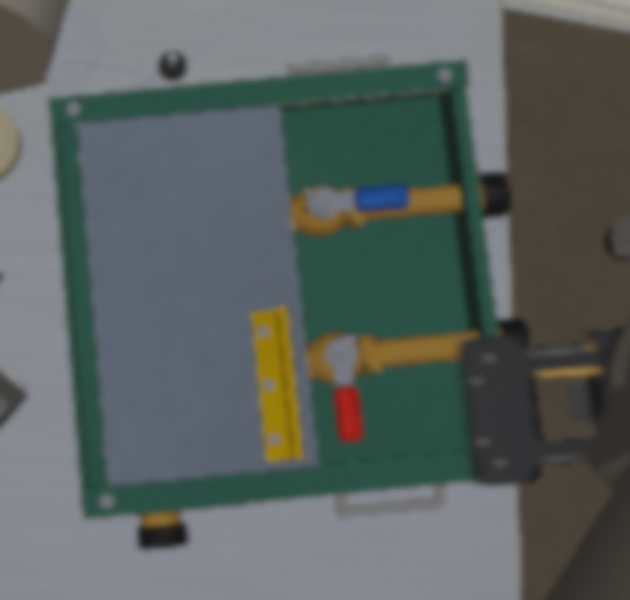

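Red now lies across its pipe (crop (348,414)), parallel to the box y axis. Blue is unchanged and the cover is still back. Next I go behind the lip.

```bash
python3 -m pendant '[-11,48,0,0,0.5,0, -11,48,0,0,0,0, -11,48,0,0,0,0, -10,44,2,0,0,0]'
python3 -c "
from h import *
togo((.45,-.128,.14),(.45,-.128,.09))"
```

```text
time: 11.15
tool_pos: [0.4475, -0.1253, 0.1428]
tcp_rot: [-0.13, 3.133, -0.024]
force: [0.6, 0.2, -1.3]
grip_width: 0.005
to [ 0.45  -0.128  0.14 ] tool mm [-2.3 -2.8  2.8]
to [ 0.45  -0.128  0.09 ] tool mm [ 0.2  0.8 50. ]
t 11.15 pos [ 0.4475 -0.1253  0.1428] jaw deg 94.7 tilt [-0.005 -0.016 -1.   ] F [ 0.6  0.2 -1.3] q [-0.54  0.18  0.75  2.17 -0.14  0.84  1.95]
```

```bash
python3 -m pendant '[0,0,26,0,0,0, 0,0,26,0,0,0, 0,-15,0,0,0,0, 0,-15,0,0,0,0, 0,-20,0,0,0,0]'
python3 -c "
from h import *
togo((.445,-.255,.09))"
```

```text
time: 11.78
tool_pos: [0.4512, -0.1636, 0.0887]
tcp_rot: [-0.161, 3.135, -0.013]
force: [2.3, 3.7, -1.1]
grip_width: 0.007
to [ 0.445 -0.255  0.09 ] tool mm [ 15.5 -90.2  -0.5]
t 11.775 pos [ 0.4512 -0.1636  0.0887] jaw deg 95.9 tilt [-0.002 -0.009 -1.   ] F [ 2.3  3.7 -1.1] q [-0.37  0.32  0.69  2.18 -0.29  0.73  2.18]
```

```bash
python3 -m pendant '[1,-22,0,0,0,0, 1,-22,0,0,0,0, 1,-22,0,0,0,0, 0,-15,0,0,0,0, 0,-8,0,0,0,0]'
python3 -m pendant '[0,-5,0,0,0,0, 0,-4,0,0,0,0, 0,-3,0,0,0,0]'
python3 -c "
from h import *
togo((.445,-.261,.09))"
```

```text
time: 12.4
tool_pos: [0.4578, -0.247, 0.0887]
tcp_rot: [-0.176, 3.136, -0.003]
force: [-0.6, 2.7, 1.5]
grip_width: 0.004
time: 12.78
tool_pos: [0.459, -0.2583, 0.0885]
tcp_rot: [-0.177, 3.136, -0.001]
force: [-0.5, 3.6, 1.8]
grip_width: 0.005
to [ 0.445 -0.261  0.09 ] tool mm [14.2 -1.1 -1.5]
t 12.775 pos [ 0.459  -0.2583  0.0885] jaw deg 96.5 tilt [-0.    -0.001 -1.   ] F [-0.5  3.6  1.8] q [-0.15  0.4   0.67  2.07 -0.35  0.78  2.41]
```

```bash
python3 -m pendant '[0,-3,0,0,0,0, 0,-3,0,0,0,0, 0,-3,0,0,0,0]'
python3 -m pendant '[0,-2,0,0,0,0, 0,-2,0,0,0,0]'
```

```text
time: 13.15
tool_pos: [0.4595, -0.2618, 0.0881]
tcp_rot: [0.182, -3.134, -0.013]
force: [-5.1, 23.8, 19.8]
grip_width: 0.004
time: 13.4
tool_pos: [0.4597, -0.2615, 0.0878]
tcp_rot: [0.186, -3.131, -0.024]
force: [-1.8, 13.6, 7.6]
grip_width: 0.005
```

```bash
python3 -m pendant '[0,6,0,0,0,0, 0,8,0,0,0,0, 0,0,-35,0,0,0, 0,0,-35,0,0,0]'
python3 -m pendant '[0,-35,-5,0,0,0, 0,-35,-5,0,0,0, 0,-15,0,0,0,0, 0,0,0,0,0,0]'
python3 - <<'E'
from h import *
pic('top','t4')
for d in finder.place_of('top','push_lip')[:1]:
    p=px('top',d['location']);print(p.round(1),ray('top',p,.1).round(4),round(d['p'],2))
for n in('wing_bolt','bulldog_clip','clear_tape','tape_measure'):
    for d in finder.place_of('top',n)[:1]:print(n,ray('top',px('top',d['location']),0).round(3),round(d['p'],2))
togo((.45,-.32,.14))
im=cv2.imread('pics/t4.png');cv2.imwrite('pics/t4c.png',cv2.resize(im[130:330,150:400],None,fx=3,fy=3)[:600])
E
```

```text
time: 13.9
tool_pos: [0.457, -0.2477, 0.1576]
tcp_rot: [0.185, -3.127, -0.022]
force: [0.6, -1.0, 1.0]
grip_width: 0.007
time: 14.4
tool_pos: [0.4692, -0.333, 0.169]
tcp_rot: [0.19, -3.132, -0.02]
force: [-0.7, 0.6, -0.3]
grip_width: 0.004
[351.1 250.8] [ 0.4456 -0.2783  0.1   ] 0.86
wing_bolt [ 0.647 -0.096  0.   ] 0.6
bulldog_clip [0.497 0.041 0.   ] 0.53
clear_tape [0.584 0.034 0.   ] 0.59
tape_measure [0.415 0.031 0.   ] 0.59
to [ 0.45 -0.32  0.14] tool mm [18.1 13.7 29.6]
t 14.7 pos [ 0.4697 -0.3318  0.1694] jaw deg 97.1 tilt [ 0.003  0.013 -1.   ] F [-0.4 -0.2 -0.2] q [-0.07  0.38  0.73  1.89 -0.31  0.99  2.49]
```

View pics/t4c.png

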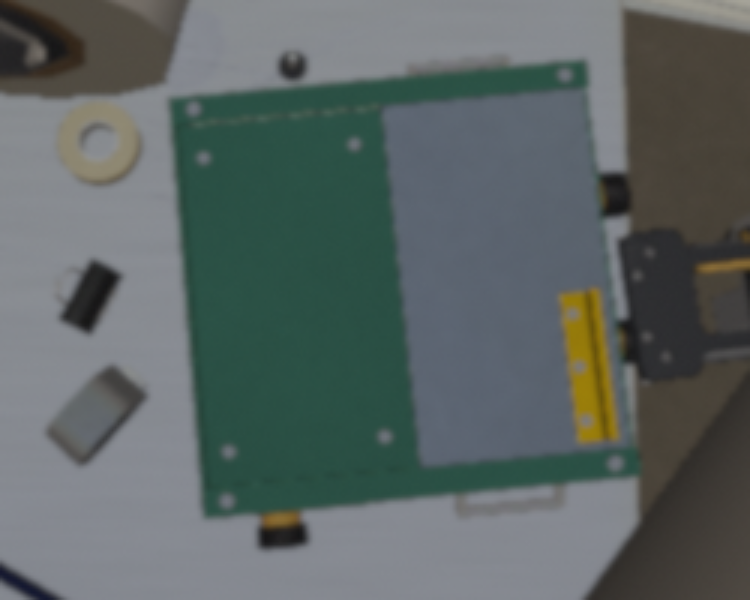

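```bash
python3 -c "
from h import *
print(env.hand_in())"
```

```text
the job is handed in; nothing more can be done
None
```

I carried out all three pushes and handed the job in at about 14.7 s of the 51 s allowed. `env.hand_in()` gives no verdict. All the pushing was done with closed fingers, so neither the lip nor the handle was gripped.

- **Cover back:** I pushed it back by the lip. The camera put the lip's travel at about 115 mm, which is fully back.
- **Red handle:** I pushed it round to its stop, where the force rose to about 19 N. The top picture afterwards showed it across its pipe, parallel to the box's y axis. Blue still pointed along its pipe, as before.
- **Cover home:** I pushed it until it met its stop, at about 24 N. The last picture put the lip at y = -0.278 m, within about 1 mm of where it was when closed at the start.
- **Small things:** None of my moves came near them. The last network fixes agreed with the first ones to within about 11 mm, except the clear tape. The tape read 20 mm off, at low confidence, but looked unmoved in the picture.
- **Arm at hand-in:** It was clear of everything, with near-zero force.

I did not see the handles again after the cover closed, because it hides them.

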